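Tip two standing mould halves over into their marked outlines

TASK

Two aluminium mould halves stand on edge on two rubber mats. Tip each one over by pushing it gently near the top, on its cavity face, so that it falls flat onto its own mat, cavity up, inside the white outline painted there. Only push them: do not grip, lift or carry them, do not let one come to rest outside its outline, and leave the jar, the measuring beaker and the sprue standing where they are.

Things in the scene. Friction and masses are not known exactly. Their poses are not given: they have to be found in the camera images.
- plaque_half: Aluminium mould half, cavity with white rectangle; 76 x 86 x 19 mm, about 0.27 kg, standing on an 86 mm edge on mat A, 76 mm high. Origin: centre of the plain back face; z points out of the cavity face (level at first, away from the outline), x up along the height. A soft push near the top tips it; leaning 14 deg (top moved 19 mm) it falls alone. Pushed in its lower third it slides.
- clover_half: Aluminium mould half, white clover in the cavity; 69 x 87 x 18 mm (+3 moulding), about 0.25 kg, on its 87 mm edge on mat B, 69 mm high. Origin: centre of the plain back face; z points out of the cavity face (level at first, away from the outline), x up along the height. A soft push near the top tips it; leaning 14 deg (top moved 19 mm) it falls alone. Pushed in its lower third it slides.
- mat_a_zone (a point): Middle of the flat white rectangle, 102 (x) x 114 (y) mm over its 3 mm line, on the fixed plaque half's mat (rubber, 150 x 130 x 3 mm, left or right). z up; x, away from the robot within 0.6 rad, is the way the half falls. The half's back face stands at x -45 to -37 mm, y within 6 mm of 0, square within 0.08 rad. Its friction on the mat varies.
- mat_b_zone (a point): Middle of the flat white rectangle, 102 (x) x 114 (y) mm over its 3 mm line, on the fixed clover half's mat (rubber, 150 x 130 x 3 mm, left or right). z up; x, away from the robot within 0.6 rad, is the way the half falls. The half's back face stands at x -45 to -37 mm, y within 6 mm of 0, square within 0.08 rad. Its friction on the mat varies.
- measuring_cup: Bystander: translucent open plastic beaker, 64 mm wide, 81 mm high, standing loose between the mats. Origin at the centre of its underside.
- jar: Bystander: round jar of white pellets with a screw lid, 65 mm wide, 86 mm high, standing loose between the mats. Origin at the centre of its underside.
- sprue: Bystander: small black plastic cone with a bent stem, 38 mm wide, 52 mm high, standing loose beyond the right-hand mat. Origin at the centre of its underside.

How it is judged:
At the end, for the whole second after the job is handed in: Both halves lie flat (0.12 rad), at rest, cavity up, in their outlines: origin from the outline middle within 15 mm (plaque), 18 mm (clover) along x and 16, 15.5 mm along y, square within 0.25 rad. Beaker, jar and sprue stand within 20 mm of where they were (angle between each of plaque_half, clover_half's own z axis and vertical below 0.12 rad and x of plaque_half in the frame of mat_a_zone between -0.015 and 0.015 m and y of plaque_half in the frame of mat_a_zone between -0.016 and 0.016 m and angle between the x axis of plaque_half and the x axis of mat_a_zone, either way round below 0.25 rad and linear speed of each of plaque_half, clover_half below 0.02 m/s and angular speed of each of plaque_half, clover_half below 0.2 rad/s and x of clover_half in the frame of mat_b_zone between -0.018 and 0.018 m and y of clover_half in the frame of mat_b_zone between -0.0155 and 0.0155 m and angle between the x axis of clover_half and the x axis of mat_b_zone, either way round below 0.25 rad and distance of each of measuring_cup, jar, sprue from where it was at the start of the episode below 0.02 m and angle between each of measuring_cup, jar, sprue's own z axis and vertical below 0.2 rad); the robot touches nothing.
It fails at once if a mould half was lifted or carried (raised more than about 15 mm) (height (world z) of any of plaque_half, clover_half above 0.06 m).
It fails at once if a mould half was gripped or pushed hard (over 18 N from the fingers) (contact force between the fingers and plaque_half above 18 N or contact force between the fingers and clover_half above 18 N).
It fails at once if a mould half came to rest flat outside its outline (((angle between plaque_half's own z axis and vertical below 0.12 rad or angle between plaque_half's own z axis and vertical above 3.02 rad) and linear speed of plaque_half below 0.02 m/s and angular speed of plaque_half below 0.2 rad/s and not (angle between plaque_half's own z axis and vertical below 0.12 rad and x of plaque_half in the frame of mat_a_zone between -0.015 and 0.015 m and y of plaque_half in the frame of mat_a_zone between -0.016 and 0.016 m and angle between the x axis of plaque_half and the x axis of mat_a_zone, either way round below 0.25 rad)) or ((angle between clover_half's own z axis and vertical below 0.12 rad or angle between clover_half's own z axis and vertical above 3.02 rad) and linear speed of clover_half below 0.02 m/s and angular speed of clover_half below 0.2 rad/s and not (angle between clover_half's own z axis and vertical below 0.12 rad and x of clover_half in the frame of mat_b_zone between -0.018 and 0.018 m and y of clover_half in the frame of mat_b_zone between -0.0155 and 0.0155 m and angle between the x axis of clover_half and the x axis of mat_b_zone, either way round below 0.25 rad))).
It fails at once if the beaker, jar or sprue was knocked over or shifted more than 20 mm (distance of any of measuring_cup, jar, sprue from where it was at the start of the episode above 0.02 m or angle between any of measuring_cup, jar, sprue's own z axis and vertical above 0.3 rad).
It also fails if it takes over 45 s, if anything falls off the work surface, if the arm or the gripper's body presses on something with over 40 N, if the wrist force passes 120 N, or if a joint passes its speed limit or range.

ROBOT

A 7-joint arm with a two-finger parallel gripper is mounted at the origin on a cart in front of the work surface, level with it; the furniture and walls round the work are solid. World frame = base frame: x ahead of the robot, y to its left, z up, the work surface at z = 0. Lengths are in m, angles in rad, forces in N, time in s.
With the tool pointing down it reaches from about 0.425 to 0.875 m from the base axis. Payload 9.9 kg.
Tool frame: the origin (TCP) lies at the very end of the fingers, on their centre line; the grasp point (between the pads) lies 19 mm behind it; z points along the fingers, y is the line along which they close (so a half turn about z gives the same grasp; the last joint's range is limited). The gripper opens to 85 mm and grips with 20 to 120 N. Pads are 22 mm wide; open, the fingers measure 114 mm over their backs; the gripper's body (76 mm by 85 mm) begins 54 mm behind the grasp point. The pads swing forward as they close: fully open they stand 13 mm farther back than shut.
Start: joints at [-1.323, 0.576, 0.025, 1.437, -0.015, 1.129, -0.057], TCP at [0.22, 0.638, 0.231] pointing down, gripper open.
Joint ranges: [-2.76, 2.76], [-0.34, 2.15], [-1.52, 1.57], [0.19, 2.46], [-1.09, 4.23], [0.17, 1.99], [-2.82, 2.82]. Speed limits (rad/s): [2.22, 2.22, 3.01, 3.01, 3.14, 3.14, 3.14].

INTERFACE

Orientations are given as [roll, pitch, yaw] about the fixed x, y, z axes, in that order (R = Rz(yaw) Ry(pitch) Rx(roll)).
In Python, from station import bot gives the robot as it stands.
- The arm moves only by the tool shift_gripper, called after "Call:" in YAML: its name, and indented under it one key for each argument. Schema: {"type":"object","properties":{"moves":{"type":"array","items":{"type":"array","prefixItems":[{"type":"array","items":{"type":"number"},"minItems":3,"maxItems":3},{"type":"number"},{"type":"number"}],"minItems":3,"maxItems":3},"minItems":1,"maxItems":5},"clamp_n":{"type":"number"},"only":{"type":"string"},"quiet":{"type":"boolean"},"lines":{"type":"string"}},"required":["moves"],"additionalProperties":false}. moves is a list of rows, 1 to 5 of them, each written [[dx, dy, dz], turn, opening]: dx, dy, dz in mm, then a turn about the tool's z in units of 0.1 rad, then the finger opening in m; each row shifts and turns the commanded pose from where the row before left it, along the tool's axes as they then stand; what a row does not reach is not made up. A row lasts 1/8 s, in which the tool goes at most 0.0625 m and 0.188 rad, less where a joint would pass 70% of its speed; a pose out of reach is approached as far as the arm can. The fingers move at their own pace and stop on an object; clamp_n is the grip in N (left out, the last holds). Time passes only in rows, so rows that do not move let the fingers close. The tool returns the time, the measured TCP pose, the force, the opening and the grip force at its end. only (a regular expression) keeps the lines of the reply that match it, lines (a string "A,B") keeps lines A to B, and quiet returns only ok. Input that does not fit is refused with a message, and nothing moves.
- bot.observe(): the state, without advancing time (a new reading comes with each control period).
- bot.capture(name): name is "scene" or "side" or "wrist"; returns a dict with "frame" (480x640x3 uint8, red, green, blue), "depth" (480x640 float32, m along the optical axis (not along the pixel's ray), 0 where there is no reading), "K" (3x3 intrinsics, pixels), "R" (3x3) and "t" (3): a world point X has camera coordinates R X + t; the wrist camera has in their place "tool_from_camera" (4x4, takes a point from camera to tool coordinates, whose origin is the TCP and whose axes are the flange's). Camera axes: x right, y down, z forward; pixel columns grow to the right and rows downward; lengths in m; the calibration is good to about 2 mm. A picture is of the moment at which its call begins: read the wrist's pose just before it.
- bot.close_job(): hands the job in; it is judged then, once.
The state is a dict: "time_s": time; "qpos": joint angles; "qd": joint speeds; "joint_torque": joint torques, N m; "ee_pos": TCP position; "ee_rot": TCP orientation; "wrist_force": force on the tool from outside, world axes, zero at the start; "moment": the same for the moment, N m; "gripper_width": finger opening in m; "finger_force": force on a finger pad.
Only numpy, scipy, OpenCV 4.12 (cv2) and the standard library are available. Lean on these libraries where they do the work, as an engineer would, in place of code of your own. Each camera call takes 0.05 s, during which the arm holds its last target. There are 200 camera calls.

## Working session

There is one attempt and no reset: what is moved stays moved. The work goes in short steps, Python scripts to look and compute and a tool call to move; the robot and the scene stay as the last step left them, time stands still between calls to the robot, and variables do not carry over. Pictures are saved under pics/ and viewed, at most 10 in all, crops included, and the job is handed in when it is done.

```bash
ls; mkdir -p pics; python3 - <<'E'
from station import bot
import cv2,numpy as np
s=bot.observe();print(s['time_s'],s['ee_pos'],s['ee_rot'],s['gripper_width'])
for n in ('scene','side'):
    c=bot.capture(n);cv2.imwrite(f'pics/{n}.png',c['frame'][:,:,::-1]);np.savez(f'{n}.npz',**c)
    print(n,-c['R'].T@c['t'],c['R'][2])
E
```

```text
pics
station.py
0.0 [0.21971375 0.63776689 0.2304644 ] [-3.13995613e+00  9.42389121e-05  2.80982487e+00] 0.08554899923916892
scene [ 0.28442625 -0.49139377  0.72197914] [ 0.37021539  0.52035217 -0.76952855]
side [0.64858497 0.75390926 0.62496092] [-0.04288608 -0.80881668 -0.58649498]
```

View pics/scene.png

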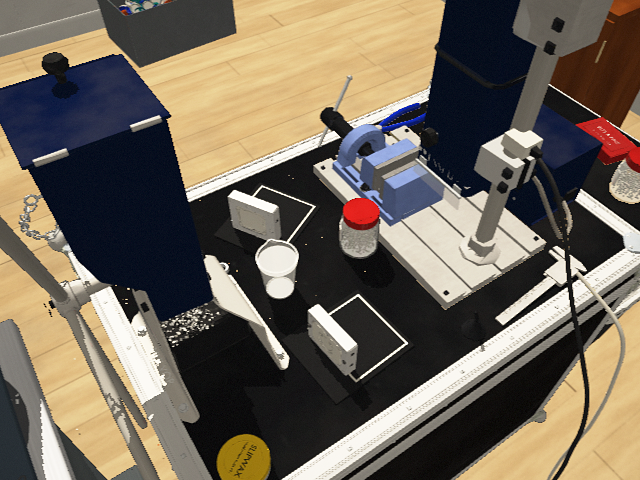

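View pics/side.png

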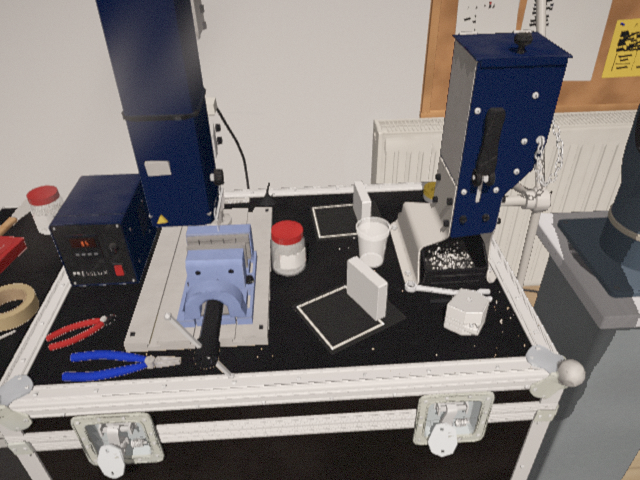

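The scene view shows the left half at (250,215) and the right half at (333,340), with the beaker at (278,270) and the jar at (360,230) between them. A tall hopper stands on the near side. In the side view the right half is at (362,205) and the left half at (368,290). Next I'll make rectified top-down crops.

```bash
cat > h.py <<'E'
import numpy as np,cv2
def pts(c):
    v,u=np.indices(c['depth'].shape);d=c['depth']
    P=np.stack([(u-c['K'][0,2])/c['K'][0,0]*d,(v-c['K'][1,2])/c['K'][1,1]*d,d],-1)
    P=(P-c['t'])@c['R'];P[d==0]=np.nan;return P
def top(c,z,x0=.35,x1=.85,y0=-.35,y1=.35,s=1000):
    # rectified view of plane z; column=(y1-y)*s, row=(x1-x)*s
    H=c['K']@np.column_stack([c['R'][:,0],c['R'][:,1],c['R'][:,2]*z+c['t']])
    M=H@np.array([[0,-1/s,x1],[-1/s,0,y1],[0,0,1]])
    return cv2.warpPerspective(c['frame'],M,(int((y1-y0)*s),int((x1-x0)*s)),flags=cv2.INTER_LINEAR|cv2.WARP_INVERSE_MAP)
E
python3 - <<'E'
from h import *
C={n:dict(np.load(n+'.npz')) for n in('scene','side')}
for n in C: cv2.imwrite(f'pics/top_{n}.png',top(C[n],.003,.35,.9,-.4,.4)[:,:,::-1])
# height map merged
H=np.full((110,160),-1.)
for n in C:
    P=pts(C[n]).reshape(-1,3);P=P[np.isfinite(P).all(1)]
    i=((.9-P[:,0])*200).astype(int);j=((.4-P[:,1])*200).astype(int)
    k=(i>=0)&(i<110)&(j>=0)&(j<160)&(P[:,2]<.6)
    np.maximum.at(H,(i[k],j[k]),P[k,2])
im=cv2.applyColorMap((np.clip(H,0,.3)/.3*255).astype(np.uint8),cv2.COLORMAP_JET);im[H<-.5]=255
cv2.imwrite('pics/h.png',cv2.resize(im,None,fx=5,fy=5,interpolation=0))
E
```

```text
(no output)
```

View pics/top_scene.png

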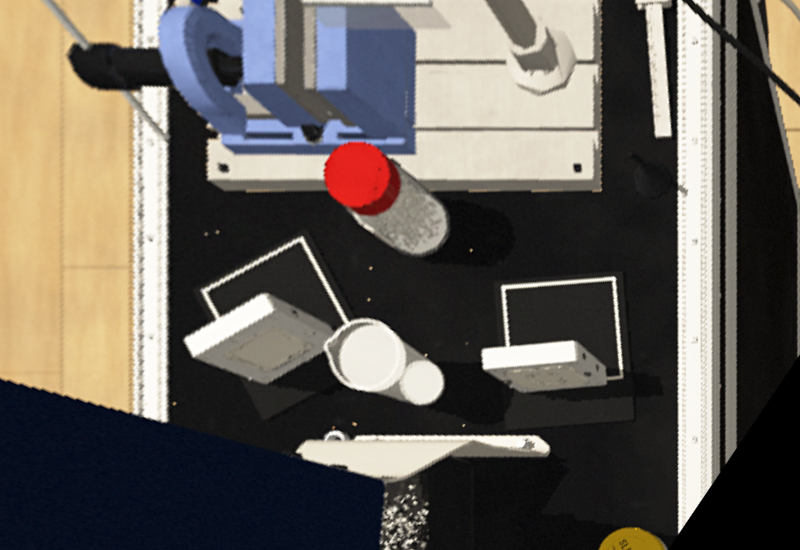

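View pics/h.png

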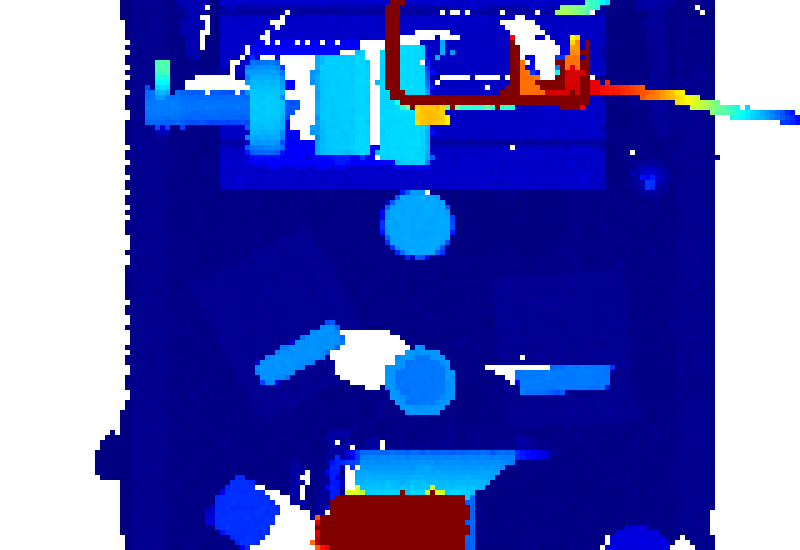

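View pics/top_side.png

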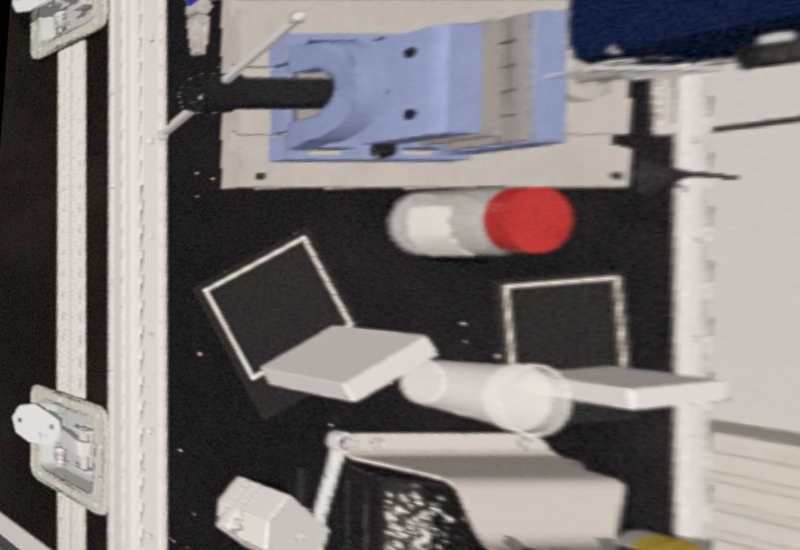

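Outline corners, with x=.9-row/1000 and y=.4-col/1000. Left: far corners (203,290) and (305,237), near-left (254,378), which gives a yaw of about 0.48. Right: far corners (503,288) and (618,279), which gives a yaw of about 0.08. Next I'll fit the halves and get the hopper extents.

```bash
python3 - <<'E'
from h import *
C={n:dict(np.load(n+'.npz')) for n in('scene','side')}
for nm,o,yaw in(('L',(.591,.1225),.479),('R',(.566,-.165),.08)):
  c,s=np.cos(yaw),np.sin(yaw)
  for n in C:
    P=pts(C[n]).reshape(-1,3);P=P[np.isfinite(P).all(1)]
    d=P[:,:2]-o;q=np.c_[d[:,0]*c+d[:,1]*s,-d[:,0]*s+d[:,1]*c,P[:,2]]
    k=(abs(q[:,0]+.05)<.035)&(abs(q[:,1])<.065)&(q[:,2]>.02)&(q[:,2]<.12);q=q[k]
    t=q[q[:,2]>np.percentile(q[:,2],98)-.004]; 
    m=cv2.minAreaRect((t[:,:2]*1000).astype(np.float32))
    print(nm,n,len(q),'ztop',np.percentile(q[:,2],[90,98]),'x',np.percentile(t[:,0],[2,98]),'y',np.percentile(t[:,1],[2,98]),m)
P=np.concatenate([pts(C[n]).reshape(-1,3) for n in C])
k=(P[:,0]>.1)&(P[:,0]<.45)&(abs(P[:,1])<.3)&(P[:,2]>.13)
Q=P[k]
for z in np.arange(.13,.6,.05):
    q=Q[(Q[:,2]>=z)&(Q[:,2]<z+.05)]
    if len(q)>20: print('hop z%.2f'%z,len(q),np.percentile(q,[1,99],axis=0).round(3).tolist())
E
```

```text
L scene 1593 ztop [0.07893097 0.08023279] x [-0.06091269 -0.04073646] y [-0.03985525  0.04153869] ((-50.38920974731445, 1.2176895141601562), (22.345476150512695, 85.18263244628906), 1.9684010744094849)
L side 1467 ztop [0.08008965 0.08133792] x [-0.05968427 -0.03949302] y [-0.03846233  0.04307669] ((-49.673622131347656, 2.328113555908203), (20.714828491210938, 85.33480834960938), 2.246001958847046)
R scene 1671 ztop [0.0725685  0.07362219] x [-0.05389591 -0.03588475] y [-0.03684517  0.04523588] ((-44.97055435180664, 4.400569915771484), (20.17826271057129, 87.16313934326172), 0.6223491430282593)
R side 517 ztop [0.07385636 0.07506491] x [-0.05286742 -0.03476656] y [-0.03519954  0.04695842] ((-44.04535675048828, 5.6471405029296875), (18.579402923583984, 86.4464340209961), 0.6248307824134827)
hop z0.13 6294 [[0.226, -0.061, 0.131], [0.408, 0.062, 0.179]]
hop z0.18 4931 [[0.234, -0.059, 0.181], [0.402, 0.08, 0.23]]
hop z0.23 7235 [[0.237, -0.06, 0.231], [0.402, 0.079, 0.28]]
hop z0.28 8610 [[0.237, -0.084, 0.281], [0.401, 0.079, 0.329]]
hop z0.33 10012 [[0.236, -0.113, 0.33], [0.401, 0.076, 0.379]]
hop z0.38 20347 [[0.239, -0.134, 0.381], [0.403, 0.064, 0.427]]
hop z0.43 418 [[0.235, -0.147, 0.43], [0.347, 0.054, 0.436]]
```
L = plaque (top z .0795 ≈ .076+.003). R = clover. 

Left is the plaque (top at z=.080) and right is the clover (.074). Both stand where the brief says they should. The hopper is .43 m high, so I'll keep the arm well above it. I'll turn the tool in place first, aiming for yaw .515.

Units first: shifts go in mm and turns go in units of 0.1 rad. So 0.185 rad is 1.85.

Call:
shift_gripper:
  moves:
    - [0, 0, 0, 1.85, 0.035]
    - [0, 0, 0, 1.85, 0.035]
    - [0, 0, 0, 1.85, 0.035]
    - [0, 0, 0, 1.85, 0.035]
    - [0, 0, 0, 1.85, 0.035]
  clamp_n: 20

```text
refused: moves[0]: [0, 0, 0, 1.85, 0.035] is too long (schema: maxItems 3). Nothing was moved.
```

Nothing moved. I misread the format; it is rows with the three-number parts in brackets of their own. Resending.

Call:
shift_gripper:
  moves:
    - [[0, 0, 0], 1.85, 0.035]
    - [[0, 0, 0], 1.85, 0.035]
    - [[0, 0, 0], 1.85, 0.035]
    - [[0, 0, 0], 1.85, 0.035]
    - [[0, 0, 0], 1.85, 0.035]
  clamp_n: 20

```text
time_s: 0.72
ee_pos: [0.2197, 0.638, 0.2308]
ee_rot: [-3.141, 0.001, 1.879]
wrist_force: [0.1, 0.2, -0.8]
gripper_width: 0.0353
finger_force: 0.0
```

Call:
shift_gripper:
  moves:
    - [[0, 0, 0], 1.85, 0.035]
    - [[0, 0, 0], 1.85, 0.035]
    - [[0, 0, 0], 1.85, 0.035]
    - [[0, 0, 0], 1.85, 0.035]
    - [[0, 0, 0], 1.85, 0.035]

```text
time_s: 1.35
ee_pos: [0.2196, 0.638, 0.2308]
ee_rot: [3.141, 0.001, 0.954]
wrist_force: [-0.8, -0.0, 0.5]
gripper_width: 0.035
finger_force: 0.0
```

Call:
shift_gripper:
  moves:
    - [[0, 0, 0], 1.85, 0.035]
    - [[0, 0, 0], 1.85, 0.035]
    - [[0, 0, 0], 0.75, 0.035]
    - [[0, 0, 0], 0, 0.035]

```text
time_s: 1.85
ee_pos: [0.2195, 0.6381, 0.2308]
ee_rot: [3.141, 0.001, 0.516]
wrist_force: [0.1, 1.0, -0.3]
gripper_width: 0.0352
finger_force: 0.0
```

```bash
cat >> h.py <<'E'
def rel(bot,x,y,z,yaw):
    s=bot.observe();p=s['ee_pos'];r,pt,w=s['ee_rot']
    from scipy.spatial.transform import Rotation as Ro
    R=Ro.from_euler('xyz',[r,pt,w]).as_matrix()
    print('t',s['time_s'],'tool shift',(R.T@(np.array([x,y,z])-p)).round(4),'turn',round(float((w-yaw+np.pi)%(2*np.pi)-np.pi),4),'pos',np.round(p,4),'q',np.round(s['qpos'],2),'F',np.round(s['wrist_force'],1))
E
python3 -c "
from h import *;from station import bot
rel(bot,.53,.12,.22,.515);rel(bot,.505,.08,.06,.515)"
```

```text
t 1.85 tool shift [0.0146 0.6038 0.0113] turn 0.0006 pos [0.2195 0.6381 0.2308] q [-1.66  0.66  0.65  1.45 -0.41  1.17 -2.01] F [ 0.1  1.  -0.3]
t 1.85 tool shift [-0.0267  0.6261  0.1713] turn 0.0006 pos [0.2195 0.6381 0.2308] q [-1.66  0.66  0.65  1.45 -0.41  1.17 -2.01] F [ 0.1  1.  -0.3]
```

Converted, 0.05 m is 50, 0.04 m is 40.

Call:
shift_gripper:
  moves:
    - [[0, 40, 0], 0, 0.035]
    - [[0, 50, 0], 0, 0.035]
    - [[0, 50, 0], 0, 0.035]
    - [[0, 50, 0], 0, 0.035]
    - [[0, 50, 0], 0, 0.035]

```text
time_s: 2.48
ee_pos: [0.3387, 0.4278, 0.2313]
ee_rot: [-3.142, -0.0, 0.517]
wrist_force: [0.0, 0.0, 0.5]
gripper_width: 0.0352
finger_force: 0.0
```

Call:
shift_gripper:
  moves:
    - [[0, 50, 0], 0, 0.035]
    - [[0, 50, 0], 0, 0.035]
    - [[0, 50, 0], 0, 0.035]
    - [[0, 50, 0], 0, 0.035]
    - [[0, 40, 0], 0, 0.035]

```text
time_s: 3.1
ee_pos: [0.457, 0.2184, 0.2315]
ee_rot: [3.141, -0.0, 0.516]
wrist_force: [0.9, 0.2, 0.9]
gripper_width: 0.0347
finger_force: 0.0
```

```bash
python3 - <<'E'
from h import *;from station import bot
rel(bot,.53,.12,.22,.515);rel(bot,.505,.08,.06,.515)
a=bot.capture('scene');b=bot.capture('side')
cv2.imwrite('pics/a.png',cv2.resize(np.hstack([a['frame'],b['frame']])[:,:,::-1],(800,300),interpolation=cv2.INTER_AREA))
E
```

```text
t 3.1 tool shift [0.0149 0.1216 0.0115] turn 0.001 pos [0.457  0.2184 0.2315] q [-1.03  0.4   0.7   1.89 -0.31  0.96 -1.24] F [0.9 0.2 0.9]
t 3.1 tool shift [-0.0266  0.144   0.1715] turn 0.001 pos [0.457  0.2184 0.2315] q [-1.03  0.4   0.7   1.89 -0.31  0.96 -1.24] F [0.9 0.2 0.9]
```

View pics/a.png

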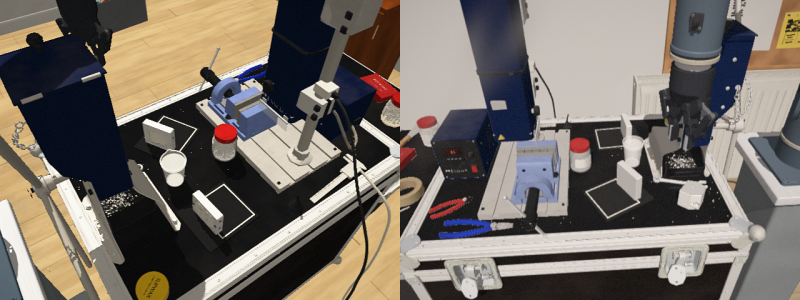

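The view shows the gripper just left of the hopper at side pixel (685,120), with the wrist clear. I'll move on behind the plaque, still high.

Converted, 0.039 m is 39, 0.035 m is 35.

Call:
shift_gripper:
  moves:
    - [[0, 35, 0], 0, 0.035]
    - [[0, 35, 0], 0, 0.035]
    - [[-10, 35, 0], 0, 0.035]
    - [[-16, 39, 0], 0, 0.035]
    - [[0, 0, 30], 0, 0.035]

```text
time_s: 3.82
ee_pos: [0.5061, 0.0793, 0.2028]
ee_rot: [3.14, -0.004, 0.512]
wrist_force: [-0.2, 0.7, -0.9]
gripper_width: 0.0348
finger_force: 0.0
```

```bash
python3 - <<'E'
from h import *;from station import bot
rel(bot,.505,.08,.06,.515)
a=bot.capture('scene');b=bot.capture('side')
cv2.imwrite('pics/b.png',cv2.resize(np.hstack([a['frame'],b['frame']])[:,:,::-1],(800,300),interpolation=cv2.INTER_AREA))
for c in(a,b):
    P=pts(c).reshape(-1,3);P=P[np.isfinite(P).all(1)]
    q=P[(P[:,2]>.46)&(P[:,0]>.1)&(P[:,0]<.6)&(P[:,1]>-.2)&(P[:,1]<.3)]
    print(len(q), q.min(0) if len(q) else '')
E
```

```text
t 3.825 tool shift [-0.0012 -0.0014  0.1428] turn -0.0027 pos [0.5061 0.0793 0.2028] q [-0.71  0.44  0.68  1.92 -0.35  0.9  -0.92] F [-0.2  0.7 -0.9]
0 
2030 [0.46483455 0.07461614 0.46000532]
```

View pics/b.png

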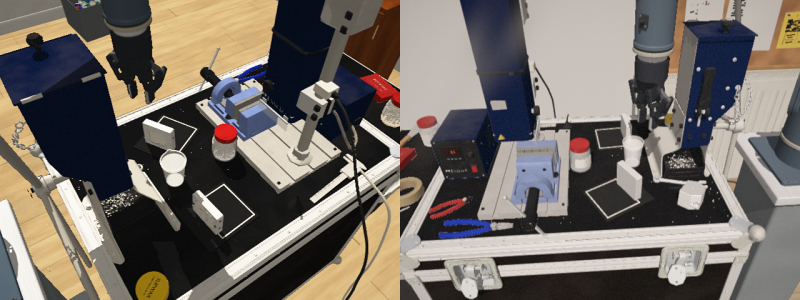

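The gripper is in front of the hopper with a visible gap, at scene pixel (135,80) and side pixel (650,90). I'll lower it behind the plaque.

Call:
shift_gripper:
  moves:
    - [[0, 0, 30], 0, 0.035]
    - [[0, 0, 30], 0, 0.035]
    - [[0, 0, 30], 0, 0.035]

```text
time_s: 4.3
ee_pos: [0.5047, 0.0838, 0.1111]
ee_rot: [-3.141, -0.001, 0.518]
wrist_force: [0.0, 0.4, 0.3]
gripper_width: 0.0349
finger_force: 0.0
```

Call:
shift_gripper:
  moves:
    - [[-1, -1, 25], 0, 0.035]
    - [[0, 0, 25], 0, 0.035]
    - [[0, 0, 3], 0, 0.035]
    - [[0, 0, 0], 0, 0.035]

```text
time_s: 4.8
ee_pos: [0.5035, 0.0832, 0.059]
ee_rot: [-3.141, -0.001, 0.516]
wrist_force: [0.7, 0.6, 0.8]
gripper_width: 0.0348
finger_force: 0.0
```

```bash
python3 - <<'E'
from h import *;from station import bot
rel(bot,.505,.08,.06,.515)
b=bot.capture('side')
cv2.imwrite('pics/c.png',cv2.resize(b['frame'][100:400,260:600,::-1],None,fx=2,fy=2))
E
```

```text
t 4.8 tool shift [-0.0003  0.0036 -0.001 ] turn 0.0009 pos [0.5035 0.0832 0.059 ] q [-0.58  0.63  0.49  2.07 -0.54  0.57 -0.75] F [0.7 0.6 0.8]
```

View pics/c.png

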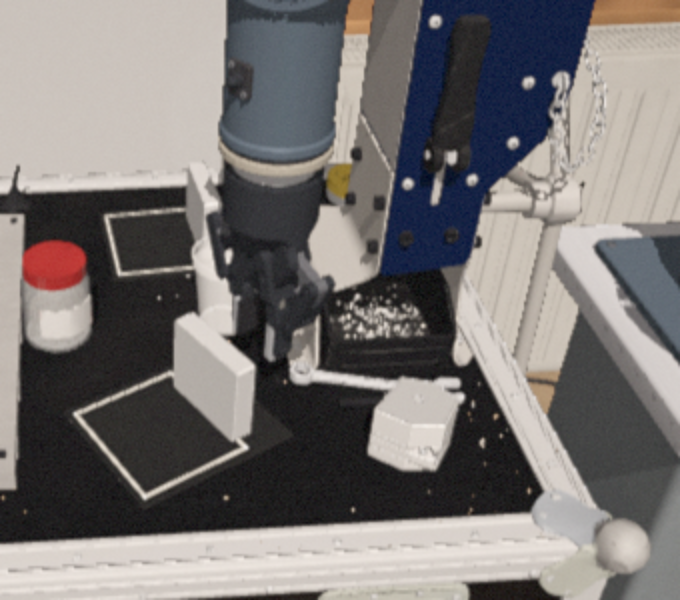

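The fingers stand behind the plaque at (285,345), level and clear of the beaker. I'll centre them and approach.

Converted, 0.009 m is 9, 0.008 m is 8.

Call:
shift_gripper:
  moves:
    - [[9, 3.5, 0], 0, 0.035]
    - [[8, 0, 0], 0, 0.035]
    - [[4, 0, 0], 0, 0.035]
    - [[3, 0, 0], 0, 0.035]
    - [[3, 0, 0], 0, 0.035]

```text
time_s: 5.48
ee_pos: [0.5283, 0.0929, 0.0582]
ee_rot: [-3.141, 0.0, 0.515]
wrist_force: [0.3, -0.7, 0.6]
gripper_width: 0.0348
finger_force: 0.3
```

Call:
shift_gripper:
  moves:
    - [[3, 0, 0], 0, 0.035]
    - [[3, 0, 0], 0, 0.035]
    - [[3, 0, 0], 0, 0.035]
    - [[3, 0, 0], 0, 0.035]

```text
time_s: 5.98
ee_pos: [0.539, 0.0989, 0.0583]
ee_rot: [3.142, -0.0, 0.515]
wrist_force: [0.7, -0.7, 0.5]
gripper_width: 0.0348
finger_force: 0.0
```

```bash
cat > look.py <<'E'
import sys
from h import *;from station import bot
c=bot.capture('side');np.savez('l.npz',**c)
P=pts(c).reshape(-1,3);P=P[np.isfinite(P).all(1)]
for nm,o,yaw in(('L',(.591,.1225),.479),('R',(.566,-.165),.08)):
    k,s=np.cos(yaw),np.sin(yaw);d=P[:,:2]-o;q=np.c_[d[:,0]*k+d[:,1]*s,-d[:,0]*s+d[:,1]*k,P[:,2]]
    q=q[(abs(q[:,0])<.07)&(abs(q[:,1])<.065)&(q[:,2]>.014)&(q[:,2]<.085)]
    t=q[q[:,2]>.05]
    print(nm,'zmax',np.percentile(q[:,2],99).round(4),'x',np.percentile(q[:,0],[2,98]).round(4),'y',np.percentile(q[:,1],[2,98]).round(4),'back',np.percentile(t[:,0],90).round(4) if len(t) else '')
s=bot.observe();d=s['ee_pos'][:2]-np.array((.591,.1225));print('tcp zone x',d@[np.cos(.479),np.sin(.479)],s['wrist_force'],s['finger_force'])
E
python3 look.py
```

```text
L zmax 0.084 x [-0.0641 -0.0237] y [-0.0375  0.045 ] back -0.0255Traceback (most recent call last):
  File "look.py", line 9, in <module>
    print(nm,'zmax',np.percentile(q[:,2],99).round(4),'x',np.percentile(q[:,0],[2,98]).round(4),'y',np.percentile(q[:,1],[2,98]).round(4),'back',np.percentile(t[:,0],90).round(4) if len(t) else '')
                    ~~~~~~~~~~~~~^^^^^^^^^^^
    return _quantile_unchecked(
        a, q, axis, out, overwrite_input, method, keepdims, weights)
    return _ureduce(a,
                    func=_quantile_ureduce_func,
    ...<5 lines>...
                    overwrite_input=overwrite_input,
                    method=method)
    r = func(a, **kwargs)
    result = _quantile(arr,
                       quantiles=q,
    ...<2 lines>...
                       out=out,
                       weights=wgt)
    slices_having_nans = np.isnan(arr[-1, ...])
                                  ~~~^^^^^^^^^
IndexError: index -1 is out of bounds for axis 0 with size 0
```

The plaque is tilting: its top has moved about 16 mm and its foot stays put. I'll push gently past the tipping point, then hold.

```bash
sed -i 's/    t=q\[q/    if len(q)<20: print(nm,"no points");continue\n    t=q[q/' look.py
```

Call:
shift_gripper:
  moves:
    - [[3, 0, 0], 0, 0.035]
    - [[3, 0, 0], 0, 0.035]
    - [[2, 0, 0], 0, 0.035]
    - [[0, 0, 0], 0, 0.035]
    - [[0, 0, 0], 0, 0.035]

```text
time_s: 6.65
ee_pos: [0.5456, 0.1027, 0.0583]
ee_rot: [-3.142, 0.0, 0.515]
wrist_force: [-0.7, 0.1, -0.2]
gripper_width: 0.0348
finger_force: 0.0
```

```bash
python3 look.py
```

```text
L zmax 0.0832 x [-0.055   0.0371] y [-0.037   0.0464] back -0.0391
R no points
tcp zone x -0.04939819059425702 [-0.31479298  0.84252122  0.00213266] 0.0
```

The plaque has fallen. I'll back off, rise and check it.

Call:
shift_gripper:
  moves:
    - [[-20, 0, 0], 0, 0.035]
    - [[-20, 0, -10], 0, 0.035]
    - [[0, 0, -45], 0, 0.035]
    - [[0, 0, -45], 0, 0.035]
    - [[0, 0, -45], 0, 0.035]

```text
time_s: 7.32
ee_pos: [0.5106, 0.0829, 0.2048]
ee_rot: [3.142, 0.0, 0.514]
wrist_force: [0.8, 1.0, 0.1]
gripper_width: 0.0351
finger_force: 0.0
```

```bash
python3 look.py; python3 - <<'E'
from h import *;from station import bot
rel(bot,.48,-.17,.20,.091)
E
```

```text
L zmax 0.0252 x [-0.0371  0.0372] y [-0.0374  0.0466] back 
R zmax 0.0748 x [-0.0534 -0.0343] y [-0.0368  0.0486] back -0.035
tcp zone x -0.08758086949018715 [2.67052286 0.3530882  3.36278728] 0.0
t 7.375 tool shift [-0.1529  0.2036  0.0092] turn 0.4224 pos [0.5131 0.0824 0.2098] q [-0.72  0.44  0.69  1.9  -0.35  0.92 -0.92] F [2.7 0.4 3.4]
```

Plaque lies flat with its origin at about (0, +4.6) mm in the outline, well inside. Next the clover: turn, then cross in front of the hopper.

Call:
shift_gripper:
  moves:
    - [[0, 0, -20], 1.4, 0.035]
    - [[0, 0, 0], 1.4, 0.035]
    - [[0, 0, 0], 1.42, 0.035]
    - [[0, 30, 0], 0, 0.035]
    - [[0, 35, 0], 0, 0.035]

```text
time_s: 8.0
ee_pos: [0.5169, 0.0183, 0.223]
ee_rot: [-3.142, 0.0, 0.095]
wrist_force: [0.4, -0.9, -0.6]
gripper_width: 0.035
finger_force: 0.0
```

Call:
shift_gripper:
  moves:
    - [[0, 35, 0], 0, 0.035]
    - [[0, 35, 0], 0, 0.035]
    - [[0, 35, 0], 0, 0.035]
    - [[0, 35, 0], 0, 0.035]
    - [[0, 35, 0], 0, 0.035]

```text
time_s: 8.62
ee_pos: [0.533, -0.157, 0.2231]
ee_rot: [-3.141, 0.0, 0.093]
wrist_force: [-0.4, 0.9, -0.1]
gripper_width: 0.0351
finger_force: 0.0
```

```bash
python3 - <<'E'
from h import *;from station import bot
rel(bot,.481,-.167,.055,.091)
E
```

```text
t 8.625 tool shift [-0.0527  0.0052  0.1681] turn 0.0019 pos [ 0.533  -0.157   0.2231] q [-0.3   0.51  0.78  1.79 -0.42  1.02 -0.84] F [-0.4  0.9 -0.1]
```

Converted, 0.03 m is 30, -0.026 m is -26, 0.002 rad is 0.02.

Call:
shift_gripper:
  moves:
    - [[-26, 5, 0], 0.02, 0.035]
    - [[-26, 0, 10], 0, 0.035]
    - [[0, 0, 30], 0, 0.035]
    - [[0, 0, 30], 0, 0.035]
    - [[0, 0, 30], 0, 0.035]

```text
time_s: 9.25
ee_pos: [0.4817, -0.1656, 0.1224]
ee_rot: [3.142, -0.0, 0.091]
wrist_force: [0.6, 0.2, -0.1]
gripper_width: 0.0352
finger_force: 0.0
```

```bash
python3 look.py; python3 - <<'E'
from h import *;from station import bot
rel(bot,.481,-.167,.055,.091)
b=bot.capture('scene')
cv2.imwrite('pics/d.png',cv2.resize(b['frame'][100:400,160:500,::-1],None,fx=2,fy=2))
E
```

```text
L zmax 0.0256 x [-0.0371  0.0373] y [-0.0376  0.0468] back 
R zmax 0.0752 x [-0.0531 -0.0344] y [-0.0371  0.0482] back -0.035
tcp zone x -0.23081006848406846 [-2.02977573  1.26748954 -2.47351029] 0.0
t 9.3 tool shift [0.0009 0.0024 0.0643] turn 0.0001 pos [ 0.4801 -0.1648  0.1193] q [-0.21  0.57  0.68  2.02 -0.53  0.73 -0.68] F [-2.   1.3 -2.5]
```

View pics/d.png

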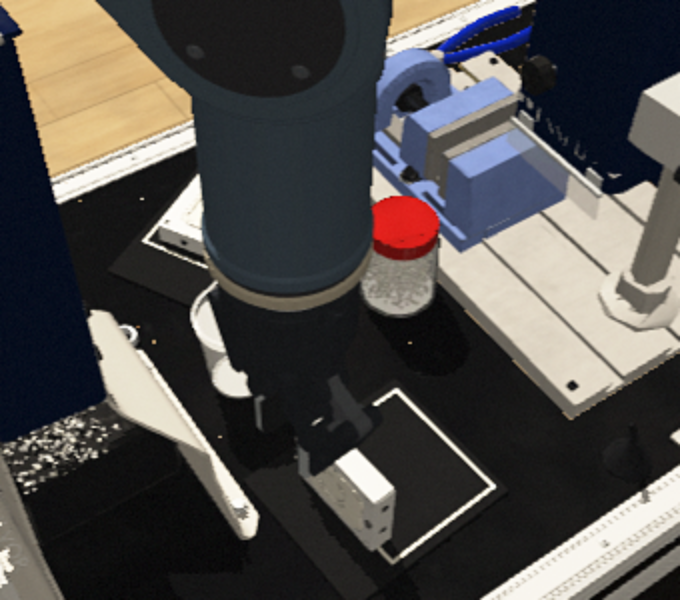

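The fingers hover behind the clover, with the tray and beaker clear. I'll lower and approach.

Call:
shift_gripper:
  moves:
    - [[0, 2, 25], 0, 0.035]
    - [[0, 0, 25], 0, 0.035]
    - [[0, 0, 12], 0, 0.035]
    - [[6, 0, 0], 0, 0.035]
    - [[6, 0, 0], 0, 0.035]

```text
time_s: 9.98
ee_pos: [0.4951, -0.1668, 0.0623]
ee_rot: [3.141, -0.001, 0.091]
wrist_force: [0.3, 0.6, -0.0]
gripper_width: 0.035
finger_force: 0.0
```

Call:
shift_gripper:
  moves:
    - [[4, 0, 0], 0, 0.035]
    - [[3, 0, 0], 0, 0.035]
    - [[3, 0, 0], 0, 0.035]
    - [[3, 0, 0], 0, 0.035]
    - [[3, 0, 0], 0, 0.035]

```text
time_s: 10.6
ee_pos: [0.51, -0.1651, 0.0613]
ee_rot: [-3.142, 0.0, 0.091]
wrist_force: [-1.0, -0.5, 0.3]
gripper_width: 0.0352
finger_force: 0.1
```

```bash
python3 look.py
```

```text
L zmax 0.0255 x [-0.0369  0.0375] y [-0.0375  0.0466] back 
R zmax 0.0842 x [-0.0623 -0.0256] y [-0.0356  0.0489] back -0.0269
tcp zone x -0.20395532582025222 [ 0.12346792 -0.39935422  0.43634994] 0.19242720045440365
```

The top has moved 9 mm and the clover is tilting. I'll continue.

Call:
shift_gripper:
  moves:
    - [[3, 0, 0], 0, 0.035]
    - [[3, 0, 0], 0, 0.035]
    - [[3, 0, 0], 0, 0.035]
    - [[3, 0, 0], 0, 0.035]
    - [[2, 0, 0], 0, 0.035]

```text
time_s: 11.28
ee_pos: [0.5241, -0.1638, 0.0613]
ee_rot: [3.142, -0.0, 0.091]
wrist_force: [-0.2, -0.1, 0.2]
gripper_width: 0.0349
finger_force: 0.0
```

Call:
shift_gripper:
  moves:
    - [[0, 0, 0], 0, 0.035]
    - [[0, 0, 0], 0, 0.035]

```text
time_s: 11.52
ee_pos: [0.5237, -0.1639, 0.0613]
ee_rot: [3.142, 0.0, 0.091]
wrist_force: [-0.6, 0.1, -0.1]
gripper_width: 0.0347
finger_force: 0.0
```

```bash
python3 look.py
```

```text
L zmax 0.0253 x [-0.0369  0.0374] y [-0.0371  0.0467] back 
R zmax 0.0831 x [-0.047   0.0351] y [-0.0371  0.048 ] back -0.0314
tcp zone x -0.19169737972899678 [-0.62288066 -0.22332452 -0.61008473] 0.0
```

It has fallen. I'll back off, rise and check.

Converted, -0.045 m is -45, -0.015 m is -15.

Call:
shift_gripper:
  moves:
    - [[-15, 0, 0], 0, 0.035]
    - [[-15, 0, -10], 0, 0.035]
    - [[0, 0, -45], 0, 0.035]
    - [[0, 0, -45], 0, 0.035]
    - [[0, 0, -45], 0, 0.035]

```text
time_s: 12.2
ee_pos: [0.4924, -0.1669, 0.2082]
ee_rot: [-3.141, 0.0, 0.089]
wrist_force: [0.5, -0.2, 0.0]
gripper_width: 0.0352
finger_force: 0.0
```

Call:
shift_gripper:
  moves:
    - [[0, 0, 0], 0, 0.035]
    - [[0, 0, 0], 0, 0.035]
    - [[0, 0, 0], 0, 0.035]

```text
time_s: 12.58
ee_pos: [0.493, -0.1663, 0.2054]
ee_rot: [-3.141, 0.002, 0.09]
wrist_force: [0.1, -0.2, 0.2]
gripper_width: 0.0347
finger_force: 0.0
```

```bash
python3 look.py; python3 - <<'E'
from h import *;from station import bot
b=bot.capture('scene');s=dict(np.load('l.npz'))
cv2.imwrite('pics/e.png',np.hstack([cv2.resize(c['frame'][140:400,200:460,::-1],(400,400)) for c in(b,s)]))
E
```

```text
L zmax 0.0253 x [-0.0366  0.0373] y [-0.0372  0.0467] back 
R zmax 0.0264 x [-0.031   0.0355] y [-0.0375  0.0484] back 
tcp zone x -0.21995069840158415 [-0.14112541 -0.24835273 -0.39583672] 0.0
```

View pics/e.png

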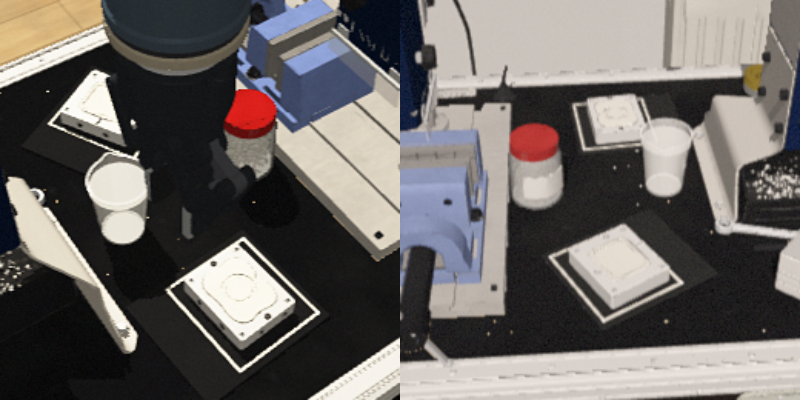

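Both halves lie cavity up inside their outlines, with the clover at (240,295) and the plaque at (615,262). The beaker, jar and sprue are where they were.

```bash
python3 -c "
from station import bot
print(bot.close_job())"
```

```text
the job is handed in; nothing more can be done
None
```

Both mould halves were tipped flat, cavity up, inside their outlines (measured about 5 mm or less off the middle); the beaker, jar and sprue stand where they were, and the job was handed in at about 12.7 s with no verdict returned.

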